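# Hang the canister on the sprung lift hook to drain

## Robot

A 7-joint arm with a two-finger parallel gripper is mounted at the origin on a cart in front of the work surface, level with it; the furniture and walls round the work are solid. World frame = base frame: x ahead of the robot, y to its left, z up, the work surface at z = 0. Lengths are in m, angles in rad, forces in N, time in s.
With the tool pointing down it reaches from about 0.35 to 0.9 m from the base axis. Payload 8.1 kg.
Tool frame: the origin (TCP) lies midway between the tips of the shut fingers; the grasp point (between the pads) lies 19 mm behind it; z points along the fingers, y is the line along which they close (so a half turn about z gives the same grasp; the last joint's range is limited). The gripper opens to 92 mm and grips with 3 to 60 N. Pads are 19 mm wide; open, the fingers measure 130 mm over their backs; the gripper's body (75 mm by 190 mm) begins 47 mm behind the grasp point.
Start: joints at [-1.409, 0.434, 0.025, 1.573, -0.012, 1.134, -0.075], TCP at [0.164, 0.603, 0.227] pointing down, gripper open.
Joint ranges: [-2.62, 2.62], [-0.44, 2.09], [-1.27, 1.32], [0.08, 2.57], [-1.32, 4.46], [0.12, 2], [-2.74, 2.74]. Speed limits (rad/s): [2.22, 2.22, 3.01, 3.01, 3.14, 3.14, 3.14].

## Interface

Orientations are given as a rotation vector (axis times angle).
In Python, from cell import arm gives the robot as it stands.
- The arm moves only by the tool carry_out, never from a script. Its arguments are lists of equal length, an entry for each row: "claw": the finger opening in cm, from 0 to 9.18; "delta_pos": the shift along the tool's x, y, z in cm, a list of three; "angular": the turn, a rotation vector about the tool's x, y, z in rad, a list of three. In form: {"claw": [claw, ...], "delta_pos": [[dx, dy, dz], ...], "angular": [[ax, ay, az], ...]}. A call has 1 to 20 rows; each row shifts and turns the commanded pose from where the row before left it, along the tool's axes as they then stand; what a row does not reach is not made up. A row lasts 1/10 s, in which the tool goes at most 50 mm and 8.59 degrees, less where a joint would pass 70% of its speed; a pose out of reach is approached as far as the arm can. A call with a gripper value outside its range is refused whole. The fingers move at their own pace and stop on an object; "force" is the grip in N (left out, the last holds). Time passes only in rows, so rows that do not move let the fingers close. It gives the time, the measured TCP pose, the force, the opening and the grip force at its end, in the units of the state.
- arm.observe(): the state, without advancing time (a new reading comes with each control period).
- arm.get_image(name): name is "side" or "top"; returns a dict with "frame" (420x560x3 uint8, red, green, blue), "mtx" (3x3 intrinsics, pixels), "T" (4x4, takes a point from camera to world coordinates). Camera axes: x right, y down, z forward; pixel columns grow to the right and rows downward; lengths in m; the calibration is good to about 2 mm. A picture is of the moment at which its call begins. There is no depth.
- arm.sign_off(): hands the job in; it is judged then, once.
Trained networks look in a picture, given as the dict that the camera call returned (one of the last four; its "shot" number tells which), for a name from the list of things; names that differ only in an ending like _2 or _b are one class to them, and where a whole thing is asked for, a point or a joint stands for the part that bears it (a point fixed in the world has none). Each returns a list of dicts, best first, with "conf" (0 to 1); they miss things now and then, are a little off and sometimes report something else, mostly with a low value. They report only what shows in the picture. A call takes as long as a camera call. They do not tell look-alikes from the thing itself.
- arm.look_for(label, picture): "centre" ([column, row] as shares, 0 to 1, of the picture: columns of its width, rows of its height, amid what is visible of it).
- arm.trace(label, picture): "region" (420x560 bool, what is visible of it) and "centre" ([column, row] as shares, 0 to 1, of the picture: columns of its width, rows of its height, amid what is visible of it).
- arm.place_of(label, picture): "centre" ([column, row] as shares, 0 to 1, of the picture: columns of its width, rows of its height: a listed point, or the origin of a listed thing).
The state is a dict: "clock": time; "joints": joint angles; "dq": joint speeds; "joint_efforts": joint torques, N m; "position": TCP position; "ee_rot": TCP orientation; "force": force on the tool from outside, world axes, zero at the start; "ft_torque": the same for the moment, N m; "width": opening from 0.0 (shut) to 1.0 (fully open); "gripper_force": force on a finger pad.
Only numpy, scipy, OpenCV 4.12 (cv2) and the standard library are available. Lean on these libraries where they do the work, as an engineer would, in place of code of your own. Each camera call takes 0.05 s, during which the arm holds its last target. There are 200 camera calls.

## Task

Hang the canister up to drain: take the sprung lift by its knob, pull it down against its spring until the hook just touches the canister's lid, slide the hook under the bridge on the lid, then ease the lift up until it is all the way up with the canister hanging level from the hook, and let go. Press only gently on the canister (a few newtons) and do not tip it, do not let the lift snap up, and leave the other things standing where they are.

Things in the scene. Friction and masses are not known exactly. Their poses are not given: they have to be found in the camera images.
- stand: draining stand fixed to the table: base plate 340 x 120 x 10 mm and a swivelling column 25 mm thick, 311 mm tall. Origin on the column's axis at table height; x along the plate, away from the drip dish. The round dish (89 mm across, near x = -200 mm, y = 0) holds the canister's foot with 2 to 3 mm of play; it has a screw foot: its floor is 12 to 22 mm above the table, its rim 18 mm higher.
- column (a joint): swivel of column, arm and hook, rad, counter-clockwise from above positive, range -0.75 to 0.75; stays where it is left (friction about 0.05 N m). At 0 the arm points along the stand's -x axis and the hook is straight above the dish.
- lift: sprung lift: sleeve on the column, arm, knob and hook, one rigid piece that slides straight up and down the column. Origin on the column's axis, level with the arm's underside: 239 mm above the table all the way up, where the spring holds it, and it can be pulled down by 116 mm; net upward pull about 9 N there to 12 N at the lowest. x points along the arm away from the hook, z up.
- pull_knob (a point): middle of the black vertical grip knob at the arm's end, 22 mm across, 35 mm tall (18 mm above, 17 mm below this point), on a round boss 44 mm across; 200 mm from the column's axis, 271 mm above the table with the lift up; same axes as the lift. Under it hangs the hook. The hook's shank is threaded and was locked at any height: its floor is 77 to 95 mm below this point, which no reading tells.
- hook_top (a point): point on the arm's underside, 32 mm straight below pull_knob, where the hook's shank comes out; same axes. Flat steel hook, 12 mm wide along the arm (x), open to +y: it goes under the bridge as the column angle falls. Inner face of its back plate at y = -8 mm, lip from y = 8 to 14 mm and 6 mm above the floor's top face, floor 7 mm thick: underside to lip top 13 mm.
- canister: loose steel canister, 77 mm across, about 0.5 kg, in the dish. A bridge stands on its flat lid: bar 60 x 11 x 7 mm on end legs 48 mm apart inside; the gap between lid and bar is 14.5 mm high. Origin in the middle of the bar's underside, 84.5 mm above the foot; hooked, it lies on the middle of the hook's floor. x runs along the bar, within 0.2 rad of the stand's x axis; it can turn in the dish.
- goblet_3: small open plastic tube standing on the table beside the stand, 14 mm across, 50 mm tall; origin at its foot. Bystander, loose.
- cryovial_5: capped sample vial standing on the table beside the stand, 14 mm across, 47 mm tall; origin at its foot. Bystander, loose.
- oil_vial_1: small bottle with a white cap standing on the table, 28 mm across, 57 mm tall; origin at its foot. Bystander, loose.
Things that resemble listed ones, but are neither listed nor needed, are in the scene too. Leave any brown or turquoise look-alike of the canister alone.

How it is judged:
On the way:
1. the lift is pulled down and the hook lies under the bridge, the bar behind its lip, the canister still in the dish (y of canister in the frame of pull_knob between -0.007 and 0.007 m and x of canister in the frame of pull_knob between -0.015 and 0.015 m and z of canister in the frame of pull_knob between -0.096 and -0.066 m and z of canister in the frame of stand below 0.109 m), for 0.1 s.
At the end, for the whole second after the job is handed in: the canister hangs in the hook: the middle of the bar's underside within 15 mm along the arm and 7 mm across of straight below the knob and 74 to 98 mm lower; the lift is within 6 mm of its top, so the canister is clear of the dish; it hangs within 0.12 rad of upright and at rest (y of canister in the frame of pull_knob between -0.007 and 0.007 m and x of canister in the frame of pull_knob between -0.015 and 0.015 m and z of canister in the frame of pull_knob between -0.098 and -0.074 m and z of lift in the frame of stand above 0.233 m and angle between canister's own z axis and vertical below 0.12 rad and linear speed of canister below 0.03 m/s); the robot touches nothing.
It fails at once if the hook is pressed on the canister with more than 15 N (contact force between lift and canister above 15 N).
It fails at once if the canister is tipped by more than 0.2 rad (angle between canister's own z axis and vertical above 0.2 rad).
It fails at once if the lift snaps up (moves faster than 0.35 m/s) (linear speed of lift above 0.35 m/s).
It fails at once if one of the loose bystanders is knocked over or moved by more than 20 mm (distance of any of goblet_3, cryovial_5, oil_vial_1 from where it was at the start of the episode above 0.02 m or angle between any of goblet_3, cryovial_5, oil_vial_1's own z axis and vertical above 0.3 rad).
It also fails if it takes over 72 s, if anything falls off the work surface, if the arm or the gripper's body presses on something with over 40 N, if the wrist force passes 120 N, or if a joint passes its speed limit or range.

## Working session

There is one attempt and no reset: what is moved stays moved. The work goes in short steps, Python scripts to look and compute and a tool call to move; the robot and the scene stay as the last step left them, time stands still between calls to the robot, and variables do not carry over. Pictures are saved under pics/ and viewed, at most 10 in all, crops included, and the job is handed in when it is done.

Besides the shell and the picture viewer there is one more tool, called after ">>>" in YAML: its name, and indented under it one key for each argument. carry_out: Moves the arm, as the interface text tells. Its arguments: {"type":"object","properties":{"claw":{"type":"array","items":{"type":"number"}},"delta_pos":{"type":"array","items":{"type":"array","items":{"type":"number"}}},"angular":{"type":"array","items":{"type":"array","items":{"type":"number"}}},"force":{"type":"number"}},"required":["claw","delta_pos","angular"]}

```bash
mkdir -p pics; cat > h.py <<'E'
import numpy as np, cv2
from cell import arm
def ray(im,c):
    h,w=im["frame"].shape[:2]
    p=np.array([c[0]*w,c[1]*h,1.0]); d=np.linalg.inv(im["mtx"])@p
    T=np.array(im["T"]); d=T[:3,:3]@d; return T[:3,3],d/np.linalg.norm(d)
def tri(rs):
    A=np.zeros((3,3));b=np.zeros(3)
    for o,d in rs:
        P=np.eye(3)-np.outer(d,d);A+=P;b+=P@o
    x=np.linalg.solve(A,b); return x,[np.linalg.norm((np.eye(3)-np.outer(d,d))@(x-o)) for o,d in rs]
def atz(r,z): o,d=r; return o+d*(z-o[2])/d[2]
def proj(im,X):
    T=np.linalg.inv(np.array(im["T"])); p=im["mtx"]@(T[:3,:3]@np.array(X)+T[:3,3]); return p[:2]/p[2]
def save(im,n): cv2.imwrite("pics/"+n,cv2.cvtColor(im["frame"],cv2.COLOR_RGB2BGR))
E
python3 - <<'E'
from h import *
np.set_printoptions(precision=4,suppress=True)
ims={n:arm.get_image(n) for n in("side","top")}
for n,i in ims.items(): save(i,n+"0.png"); print(n,np.array(i["T"]),np.array(i["mtx"]).tolist())
for l in["stand","pull_knob","hook_top","lift","canister","goblet_3","cryovial_5","oil_vial_1"]:
    for n,i in ims.items():
        for r in arm.place_of(l,i)[:4]: print(l,n,round(r["conf"],2),np.array(r["centre"])*[560,420], atz(ray(i,r["centre"]),0)[:2])
print(arm.observe())
E
```

```text
side [[-0.9808 -0.0821  0.177   0.3973]
 [-0.1948  0.4634 -0.8645  0.6524]
 [-0.011  -0.8823 -0.4705  0.609 ]
 [ 0.      0.      0.      1.    ]] [[493.63919295858244, 0.0, 278.6254522835851], [0.0, 493.63919295858244, 210.9167551725201], [0.0, 0.0, 1.0]]
top [[-0.0014 -0.9967  0.0812  0.4611]
 [-0.9999  0.0004 -0.0127 -0.1364]
 [ 0.0126 -0.0812 -0.9966  1.0292]
 [ 0.      0.      0.      1.    ]] [[414.47562757735324, 0.0, 278.10869448756347], [0.0, 414.47562757735324, 205.31692528514947], [0.0, 0.0, 1.0]]
stand side 0.73 [299.488 169.092] [ 0.6164 -0.7493]
stand side 0.59 [207.704 285.096] [ 0.7067 -0.124 ]
stand top 0.61 [273.28  139.188] [ 0.7123 -0.1376]
pull_knob side 0.64 [304.08  169.092] [ 0.6024 -0.7518]
pull_knob top 0.89 [269.976 203.7  ] [ 0.5489 -0.1293]
hook_top side 0.73 [304.808 185.892] [ 0.5818 -0.6307]
hook_top top 0.91 [269.304 212.31 ] [ 0.5274 -0.1276]
hook_top top 0.43 [269.416 208.782] [ 0.5362 -0.1279]
hook_top top 0.31 [259.896 215.292] [ 0.52   -0.1042]
lift side 0.74 [199.08  177.492] [ 0.9046 -0.6348]
canister side 0.96 [316.624 225.288] [ 0.5188 -0.4086
[... 416 characters left out ...]
04] [ 0.6162 -0.0371]
cryovial_5 side 0.62 [269.416 267.288] [ 0.5956 -0.2092]
cryovial_5 top 0.54 [306.6  185.01] [ 0.5959 -0.2209]
oil_vial_1 top 0.69 [205.072 165.102] [0.646  0.0334]
{'clock': 0.9, 'joints': array([-1.4086,  0.4345,  0.025 ,  1.5732, -0.0116,  1.134 , -0.0751]), 'dq': array([ 0.0006,  0.0011, -0.0017, -0.0002,  0.001 , -0.0004, -0.0016]), 'joint_efforts': array([  0.0014, -66.7657,   0.9848, -31.4813,  -0.0607,   0.0328,
         0.0001]), 'position': array([0.1636, 0.6032, 0.2267]), 'ee_rot': array([-0.4149, -3.1141,  0.    ]), 'force': array([-0.4013,  0.1536,  0.0161]), 'ft_torque': array([ 0.0118,  0.0018, -0.0188]), 'gripper_force': 0.0, 'width': 1.0017539727029592}
```

View pics/side0.png

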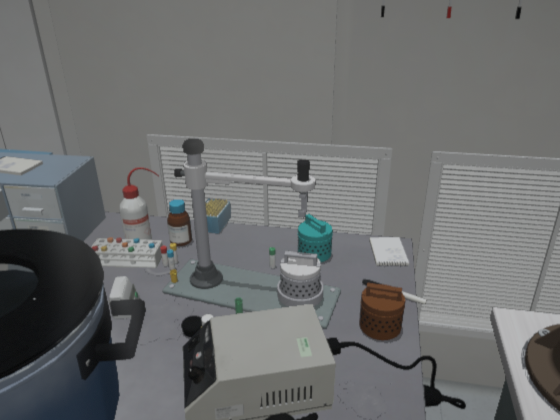

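View pics/top0.png

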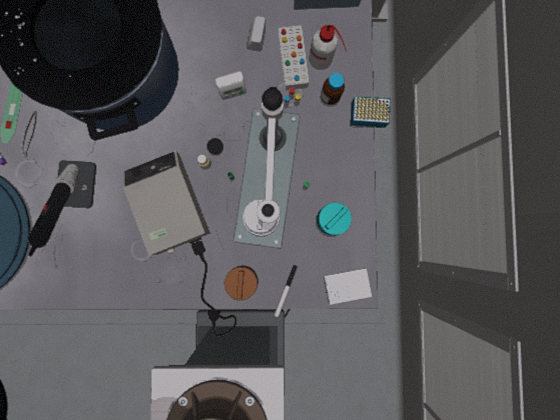

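The side view shows the white canister in the dish at (300,280), below the arm. The knob is at (304,169) and the column at (200,230). In the top view the knob is at (268,211), the canister beside it at (258,215), and the column foot at (272,138). The turquoise and brown canisters are the look-alikes.

```bash
python3 - <<'E'
from h import *
np.set_printoptions(precision=4,suppress=True)
s=arm.get_image("side");t=arm.get_image("top")
a=cv2.resize(s["frame"][150:325,250:350],None,fx=4,fy=3.4,interpolation=3)[:595,:400]
b=cv2.resize(t["frame"][95:245,225:325],None,fx=4,fy=4,interpolation=3)[:595,:400]
cv2.imwrite("pics/crop1.png",np.hstack([a,b])[:,:,::-1])
P=lambda im,u,v:ray(im,[u/560,v/420])
def best(l,im,lo,hi):
    return [np.array(r["centre"])*[560,420] for r in arm.place_of(l,im) if lo[0]<r["centre"][0]*560<hi[0] and lo[1]<r["centre"][1]*420<hi[1]]
for l,bs,bt in[("pull_knob",((290,150),(320,185)),((255,195),(285,225))),("hook_top",((290,170),(320,200)),((255,195),(285,225))),("canister",((285,240),(320,300)),((240,195),(280,235))),("stand",((180,250),(230,310)),((255,120),(290,160)))]:
    x=best(l,s,*bs);y=best(l,t,*bt)
    print(l,x,y)
    if x and y: print(tri([P(s,*x[0]),P(t,*y[0])]))
E
```

```text
pull_knob [array([301.504, 169.008])] [array([268.408, 206.598])]
(array([ 0.5182, -0.1285,  0.2702]), [np.float64(0.0023223334525288375), np.float64(0.0023223334525286393)])
hook_top [array([301.392, 186.396])] [array([269.192, 212.52 ])]
(array([ 0.5138, -0.1292,  0.2365]), [np.float64(0.0020086817328144302), np.float64(0.0020086817328143353)])
canister [array([301.392, 257.88 ])] [array([260.68 , 213.906])]
(array([ 0.5144, -0.1094,  0.0992]), [np.float64(0.0031082199706871454), np.float64(0.003108219970686829)])
stand [array([207.928, 283.29 ])] [array([271.88 , 137.802])]
(array([ 0.7135, -0.1347, -0.0034]), [np.float64(0.0032441003918308366), np.float64(0.0032441003918306753)])
```

View pics/crop1.png

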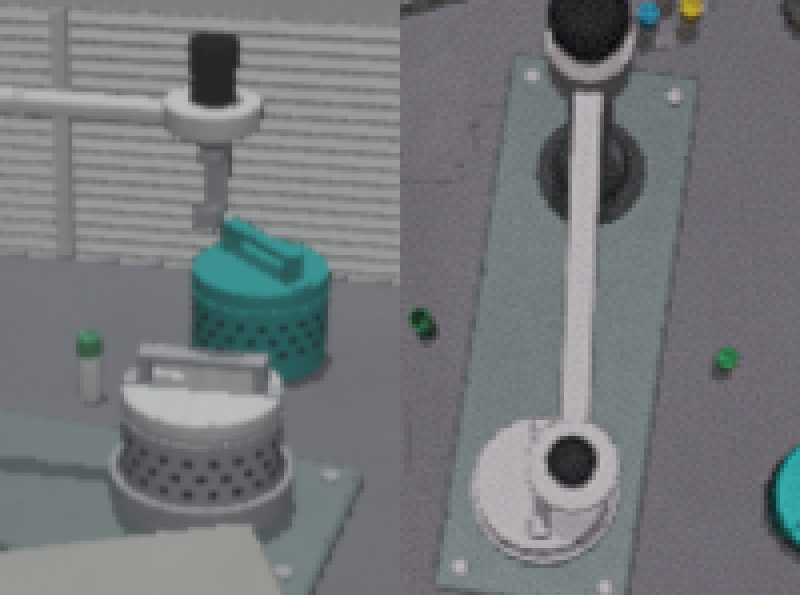

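The crop shows the knob in side view at px (303,170), with its top in the top view at (268,210). The bar runs from (259.5,201) to (260,227.5) in the top view. The hook hangs on the -y side of the bar and opens towards +y.

```bash
python3 - <<'E'
from h import *
np.set_printoptions(precision=4,suppress=True)
s=arm.get_image("side");t=arm.get_image("top")
P=lambda im,u,v:ray(im,[u/560,v/420])
print("knob top", atz(P(t,267.75,210.2),.289)); 
x,e=tri([P(s,303.3,158.5),P(t,267.75,210.2)]);print(x,e)
sc=[atz(P(t,u,v),.011)[:2] for u,v in[(257.5,113.75),(293.5,119),(239.75,236.5),(276,241.75)]]
for q in sc: print("screw",q)
sc=np.array(sc);d=(sc[0]+sc[1]-sc[2]-sc[3])/2;print("plate ctr",sc.mean(0),"yaw",np.arctan2(d[1],d[0]),np.linalg.norm(d))
# bar ends top face z~.113
for z in(.105,.115): print("bar ends",[atz(P(t,u,v),z) for u,v in[(259.5,201),(260,227.5)]])
L=P(s,250+140/4,150+349/3.4);R=P(s,250+268/4,150+361/3.4)
print("bar tri",tri([L,P(t,259.5,201)]),tri([R,P(t,260,227.5)]))
# canister lid circle in top
r=arm.trace("canister",t)
for q in r:
    ys,xs=np.nonzero(q["region"]);print(q["conf"],q["centre"][0]*560,q["centre"][1]*420,xs.min(),xs.max(),ys.min(),ys.max())
for q in arm.trace("canister",s):
    ys,xs=np.nonzero(q["region"]);print(q["conf"],xs.min(),xs.max(),ys.min(),ys.max())
E
```

```text
knob top [ 0.5126 -0.1273  0.289 ]
[ 0.5126 -0.1273  0.2903] [np.float64(0.00014952239955157284), np.float64(0.0001495223995512002)]
screw [ 0.7745 -0.098 ]
screw [ 0.7612 -0.1883]
screw [ 0.4675 -0.0554]
screw [ 0.4545 -0.1441]
plate ctr [ 0.6144 -0.1214] yaw -0.14049637174378563 0.3099127465757067
bar ends [array([ 0.546 , -0.1065,  0.105 ]), array([ 0.4868, -0.1078,  0.105 ])]
bar ends [array([ 0.5451, -0.1069,  0.115 ]), array([ 0.4865, -0.1081,  0.115 ])]
bar tri (array([ 0.5437, -0.1069,  0.1089]), [np.float64(0.0019628667415673676), np.float64(0.001962866741567731)]) (array([ 0.4844, -0.1081,  0.1072]), [np.float64(0.0023321690530630624), np.float64(0.0023321690530629983)])
0.74 331.57599999999996 216.88799999999998 317 351 203 235
0.68 239.792 283.206 225 258 266 299
0.62 253.512 218.82000000000002 244 276 200 232
0.75 359 404 282 339
0.7 280 319 251 297
```

>>> carry_out:
  claw: [9,9,9,9,9,9]
  delta_pos:
    - [0,0,-3]
    - [0,0,-3.5]
    - [0,0,-3.5]
    - [0,0,-3.5]
    - [0,0,-3.5]
    - [0,0,-3]
  angular:
    - [0,0,0]
    - [0,0,0]
    - [0,0,0]
    - [0,0,0]
    - [0,0,0]
    - [0,0,0]

```text
clock: 2.2
position: [0.1636, 0.6032, 0.4289]
ee_rot: [0.415, 3.114, 0.002]
force: [0.0, 0.8, -0.2]
width: 0.98
gripper_force: 0.0
```

>>> carry_out:
  claw: [9,9,9,9,9,9,9,9,9,9,9,9,9,9,9,9,9,9,9]
  delta_pos:
    - [-2.78,-3.23,0]
    - [-2.78,-3.23,0]
    - [-2.78,-3.23,0]
    - [-2.78,-3.23,0]
    - [-2.78,-3.23,0]
    - [-2.78,-3.23,0]
    - [-2.78,-3.23,0]
    - [-2.78,-3.23,0]
    - [-2.78,-3.23,0]
    - [-2.78,-3.23,0]
    - [-2.78,-3.23,0]
    - [-2.78,-3.23,0]
    - [-2.78,-3.23,0]
    - [-2.78,-3.23,0]
    - [-2.78,-3.23,0]
    - [-2.78,-3.23,0]
    - [-2.78,-3.23,0]
    - [-2.78,-3.23,0]
    - [-2.78,-3.23,0]
  angular:
    - [0,0,0]
    - [0,0,0]
    - [0,0,0]
    - [0,0,0]
    - [0,0,0]
    - [0,0,0]
    - [0,0,0]
    - [0,0,0]
    - [0,0,0]
    - [0,0,0]
    - [0,0,0]
    - [0,0,0]
    - [0,0,0]
    - [0,0,0]
    - [0,0,0]
    - [0,0,0]
    - [0,0,0]
    - [0,0,0]
    - [0,0,0]

```text
clock: 4.1
position: [0.5132, -0.1288, 0.427]
ee_rot: [0.413, 3.113, 0.001]
force: [0.3, 0.9, -0.0]
width: 0.981
gripper_force: 0.0
```

>>> carry_out:
  claw: [9,9,9,9]
  delta_pos:
    - [0,0,0]
    - [0,0,0]
    - [0,0,0]
    - [0,0,0]
  angular:
    - [0,0,-0.1]
    - [0,0,-0.1]
    - [0,0,-0.026]
    - [0,0,0]

```text
clock: 4.5
position: [0.5127, -0.1273, 0.4268]
ee_rot: [0.063, 3.141, 0.0]
force: [0.2, 0.5, -0.9]
width: 0.981
gripper_force: 0.0
```

```bash
python3 - <<'E'
from h import *
from scipy.spatial.transform import Rotation as R
np.set_printoptions(precision=4,suppress=True)
s=arm.get_image("side");save(s,"side1.png")
o=arm.observe();print(o["position"],R.from_rotvec(o["ee_rot"]).as_matrix(),o["joints"],o["force"])
print("tcp px",proj(s,o["position"]))
E
```

```text
[ 0.5126 -0.1272  0.4268] [[-0.9992  0.0407  0.0003]
 [ 0.0407  0.9992  0.0003]
 [-0.0003  0.0003 -1.    ]] [-0.4769  0.1889  0.78    1.494  -0.1331  1.5128  1.832 ] [ 0.4575  0.4389 -0.3535]
tcp px [304.4551  77.9972]
```

View pics/side1.png

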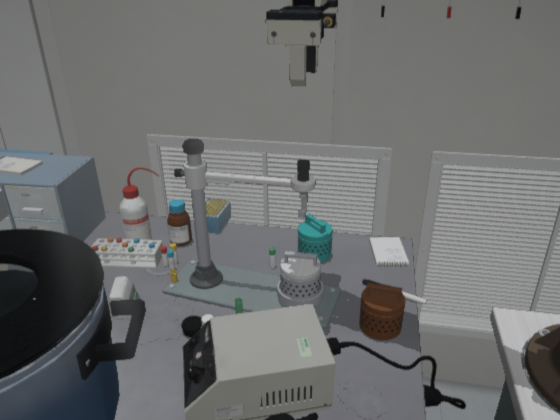

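The gripper is above the knob, with its fingers at px (304,70) and the knob below at (303,170). I descend and grip.

>>> carry_out:
  claw: [9,9,9,9,9,9,9]
  delta_pos:
    - [0,0,3]
    - [0,0,3.5]
    - [0,0,3.5]
    - [0,0,3]
    - [0,0,2.4]
    - [0,0,1.4]
    - [0,0,0]
  angular:
    - [0,0,0]
    - [0,0,0]
    - [0,0,0]
    - [0,0,0]
    - [0,0,0]
    - [0,0,0]
    - [0,0,0]

```text
clock: 5.25
position: [0.5116, -0.1265, 0.2572]
ee_rot: [-0.063, -3.138, -0.001]
force: [-0.1, 0.1, -0.3]
width: 0.982
gripper_force: 0.0
```

>>> carry_out:
  claw: [5,3,2.4,2,1.5,1.5,1.5,1.5,1.5,1.5]
  delta_pos:
    - [0,0,0]
    - [0,0,0]
    - [0,0,0]
    - [0,0,0]
    - [0,0,0]
    - [0,0,0]
    - [0,0,0]
    - [0,0,0]
    - [0,0,0]
    - [0,0,0]
  angular:
    - [0,0,0]
    - [0,0,0]
    - [0,0,0]
    - [0,0,0]
    - [0,0,0]
    - [0,0,0]
    - [0,0,0]
    - [0,0,0]
    - [0,0,0]
    - [0,0,0]
  force: 50

```text
clock: 6.25
position: [0.5127, -0.1273, 0.2587]
ee_rot: [-0.061, -3.141, -0.0]
force: [-0.6, 0.4, 0.3]
width: 0.23
gripper_force: 50.0
```

>>> carry_out:
  claw: [1.5,1.5,1.5]
  delta_pos:
    - [-0.05,-0.3,0]
    - [-0.05,-0.3,0]
    - [0,0,0]
  angular:
    - [0,0,-0.015]
    - [0,0,-0.015]
    - [0,0,0]

```text
clock: 6.55
position: [0.5126, -0.1342, 0.2586]
ee_rot: [-0.014, -3.14, -0.0]
force: [-5.8, 0.3, 4.4]
width: 0.229
gripper_force: 50.0
```

>>> carry_out:
  claw: [1.5,1.5,1.5,1.5,1.5,1.5,1.5,1.5]
  delta_pos:
    - [0,0,0.5]
    - [0,0,1]
    - [0,0,1]
    - [0,0,1]
    - [0,0,1]
    - [0,0,1]
    - [0,0,0.5]
    - [0,0,0]
  angular:
    - [0,0,0]
    - [0,0,0]
    - [0,0,0]
    - [0,0,0]
    - [0,0,0]
    - [0,0,0]
    - [0,0,0]
    - [0,0,0]

```text
clock: 7.35
position: [0.5126, -0.1338, 0.1985]
ee_rot: [-0.014, -3.14, -0.0]
force: [-7.1, 0.3, 9.6]
width: 0.23
gripper_force: 50.0
```

```bash
python3 - <<'E'
from h import *
np.set_printoptions(precision=4,suppress=True)
s=arm.get_image("side")
a=cv2.resize(s["frame"][165:315,220:370],None,fx=4,fy=4,interpolation=3)
cv2.imwrite("pics/crop2.png",a[:,:,::-1])
for i in range(3):
    o=arm.observe();print(o["position"],o["force"],o["width"]);arm.get_image("side")
for l in("pull_knob","canister"):
  for q in arm.place_of(l,s): print(l,q["conf"],np.array(q["centre"])*[560,420])
E
```

```text
[ 0.5126 -0.1339  0.1988] [-7.6165  0.4175 11.2002] 0.22863114136594148
[ 0.5127 -0.1339  0.1989] [-7.8797  0.5626 10.3715] 0.2307335068210531
[ 0.5127 -0.1338  0.199 ] [-7.84    0.878   9.9671] 0.23095003089254057
pull_knob 0.72 [300.776 198.282]
canister 0.96 [299.208 257.502]
canister 0.9 [316.12  223.104]
canister 0.8 [383.32  287.994]
```

View pics/crop2.png

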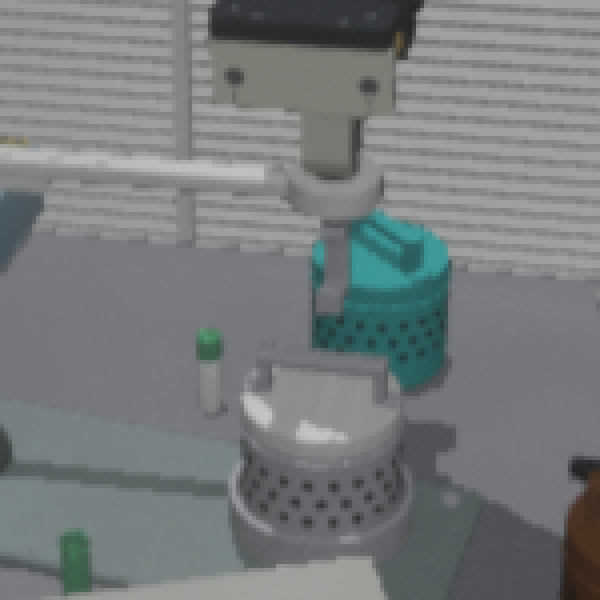

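The crop shows the hook on the far (-y) side of the bar, with its bottom at px (302.5,243) and still above the lid. There is a -8 N side load, so I take about 1 mm off in x. First I estimate the contact height.

```bash
python3 - <<'E'
from h import *
np.set_printoptions(precision=4,suppress=True)
s=arm.get_image("side")
P=lambda im,u,v:ray(im,[u/560,v/420])
def aty(r,y): o,d=r; return o+d*(y-o[1])/d[1]
for v in (241,242,243,244): print(v,aty(P(s,302.5,v),-.12))
print("hook mouth bottom from start", aty(P(s,250+208/4,150+228/3.4),-.1133))
g=s["frame"].mean(2)[225:262,296:312].astype(int)
for i,r in enumerate(g): print(225+i,r)
E
```

```text
241 [ 0.5111 -0.12    0.1296]
242 [ 0.5111 -0.12    0.1275]
243 [ 0.5111 -0.12    0.1253]
244 [ 0.5111 -0.12    0.1231]
hook mouth bottom from start [ 0.5116 -0.1133  0.1837]
225 [155 155 132 119 117 107 101 100 101 103 101 100 105  95  90  88]
226 [132 131 109 117 121 110 102 102 103 104 105 103 116 112 108  94]
227 [139 137 121 120 121 110 105 105 106 107 105 103 117 120 120 110]
228 [139 133 122 121 121 110 105 105 107 108 106 102 118 122 122 120]
229 [124 113 109 119 120 110 105 105 106 107 106 102 118 122 122 122]
230 [123 109  96 111 111 108 105 105 106 106 105 102 118 122 122 123]
231 [123 109  83  90  97 104 104 105 106 107 105 101 118 122 122 122]
232 [123 113  80  71  84 101 105 105 106 107 107 102 118 121 122 122]
233 [124 114  80  67  73  99 104 105 106 108 109 103 118 121 122 122]
234 [123 108  79  68  73 104 109 109 110 111 111 105 118 122 122 122]
235 [123 112  87  74  79 108 114 113 114 114 111 103 116 119 120 121]
236 [123 112  87  90 102 115 121 117 116 112 103  92  98 102 104 109]
237 [122 107  82 107 118 123 128 124 121 107  90  80  81  83  85  91]
238 [123 113  8
[... 964 characters left out ...]

252 [116 106 100 104  93  87  91  86  71  68  79  76  80  82  82  79]
253 [117 115 115 118 111 110 109 106 100  97 102 100 102 106  98  96]
254 [121 121 120 119 117 117 116 115 115 114 115 114 114 117 112 110]
255 [117 117 118 118 118 120 120 121 121 121 120 120 119 118 118 117]
256 [109 109 110 110 112 115 115 115 116 117 117 117 118 117 118 120]
257 [118 117 112 108 108 109 108 108 108 109 109 109 110 111 113 114]
258 [133 133 130 126 126 127 128 127 120 119 117 112 112 109 110 111]
259 [139 140 139 139 138 140 141 141 136 133 133 129 129 128 128 129]
260 [140 141 140 139 139 141 143 143 141 140 140 139 140 140 141 140]
261 [141 141 140 139 140 142 144 143 142 141 141 140 141 142 142 142]
```

>>> carry_out:
  claw: [1.5,1.5,1.5,1.5]
  delta_pos:
    - [0.1,0,0]
    - [0,0,0.4]
    - [0,0,0.4]
    - [0,0,0]
  angular:
    - [0,0,0]
    - [0,0,0]
    - [0,0,0]
    - [0,0,0]

```text
clock: 8.1
position: [0.5126, -0.1339, 0.1911]
ee_rot: [0.014, 3.141, -0.0]
force: [-5.0, 0.2, 10.3]
width: 0.226
gripper_force: 50.0
```

>>> carry_out:
  claw: [1.5,1.5,1.5,1.5,1.5,1.5,1.5]
  delta_pos:
    - [0.08,0,0.3]
    - [0,0,0.5]
    - [0,0,0.5]
    - [0,0,0.4]
    - [0,0,0.3]
    - [0,0,0]
    - [0,0,0]
  angular:
    - [0,0,0]
    - [0,0,0]
    - [0,0,0]
    - [0,0,0]
    - [0,0,0]
    - [0,0,0]
    - [0,0,0]

```text
clock: 8.8
position: [0.5127, -0.134, 0.1716]
ee_rot: [0.014, 3.139, -0.001]
force: [-1.9, 1.1, 11.8]
width: 0.232
gripper_force: 50.0
```

```bash
cat > f.py <<'E'
from h import *
np.set_printoptions(precision=5,suppress=True)
F=[];Q=[]
for i in range(4):
    o=arm.observe();F.append(o["force"]);Q.append(o["position"]);s=arm.get_image("side")
print(np.mean(Q,0),np.mean(F,0),np.std(F,0),o["clock"])
E
python3 f.py
```

```text
[ 0.51267 -0.13396  0.17168] [-2.12926  0.44856 11.21644] [0.51744 0.47146 0.4131 ] 8.95
```

>>> carry_out:
  claw: [1.5,1.5,1.5,1.5]
  delta_pos:
    - [0,0,0.15]
    - [0,0,0.15]
    - [0,0,0]
    - [0,0,0]
  angular:
    - [0,0,0]
    - [0,0,0]
    - [0,0,0]
    - [0,0,0]

```text
clock: 9.4
position: [0.5126, -0.134, 0.1687]
ee_rot: [0.014, 3.139, -0.0]
force: [-2.3, 0.9, 11.2]
width: 0.229
gripper_force: 50.0
```

```bash
cat >> f.py <<'E'
import sys
if len(sys.argv)>1:
    a=cv2.resize(s["frame"][210:300,260:350],None,fx=6,fy=6,interpolation=3)
    cv2.imwrite("pics/"+sys.argv[1],a[:,:,::-1])
E
python3 f.py crop3.png
```

```text
[ 0.51268 -0.13397  0.16871] [-2.6149   0.69709 10.70792] [0.41657 0.26496 0.26847] 9.55
```

View pics/crop3.png

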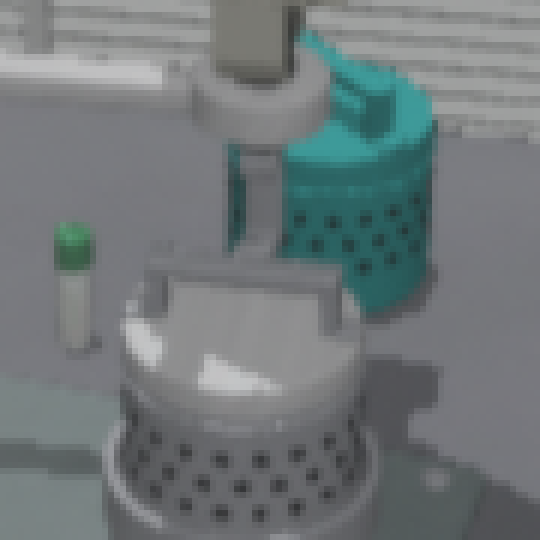

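The hook's shank at crop (262,200) goes down behind the bar, which lies at about (245,268). It is off the bar and over the far part of the lid. Next I feel for contact in small steps.

>>> carry_out:
  claw: [1.5,1.5,1.5,1.5]
  delta_pos:
    - [0,0,0.1]
    - [0,0,0.1]
    - [0,0,0]
    - [0,0,0]
  angular:
    - [0,0,0]
    - [0,0,0]
    - [0,0,0]
    - [0,0,0]

```text
clock: 10.0
position: [0.5127, -0.134, 0.1667]
ee_rot: [0.014, 3.139, -0.0]
force: [-2.7, 0.9, 10.9]
width: 0.229
gripper_force: 50.0
```

```bash
python3 f.py
```

```text
[ 0.51268 -0.13396  0.16672] [-2.4959   0.41709 10.79127] [0.2233  0.48317 0.1148 ] 10.15
```

>>> carry_out:
  claw: [1.5,1.5,1.5]
  delta_pos:
    - [0,0,0.1]
    - [0,0,0]
    - [0,0,0]
  angular:
    - [0,0,0]
    - [0,0,0]
    - [0,0,0]

```text
clock: 10.5
position: [0.5127, -0.134, 0.1657]
ee_rot: [0.014, 3.139, -0.0]
force: [-3.1, 0.9, 10.5]
width: 0.23
gripper_force: 50.0
```

```bash
python3 f.py
```

```text
[ 0.51267 -0.13396  0.16571] [-2.82439  0.51477 10.77288] [0.33516 0.28008 0.43863] 10.65
```

>>> carry_out:
  claw: [1.5,1.5,1.5]
  delta_pos:
    - [0,0,0.08]
    - [0,0,0]
    - [0,0,0]
  angular:
    - [0,0,0]
    - [0,0,0]
    - [0,0,0]

```text
clock: 11.0
position: [0.5127, -0.134, 0.1652]
ee_rot: [0.014, 3.139, -0.0]
force: [-4.2, 1.0, 14.6]
width: 0.231
gripper_force: 50.0
```

```bash
python3 f.py
```

```text
[ 0.51269 -0.13399  0.16521] [-4.30265  0.80514 14.79112] [0.2219  0.44558 0.18964] 11.15
```

Contact is at TCP z about 0.1655, with about 4 N extra. I back off about 0.6 mm above the contact and slide in along the arc.

>>> carry_out:
  claw: [1.5,1.5,1.5]
  delta_pos:
    - [0.02,0,-0.06]
    - [0,0,-0.04]
    - [0,0,0]
  angular:
    - [0,0,0]
    - [0,0,0]
    - [0,0,0]

```text
clock: 11.5
position: [0.5127, -0.134, 0.166]
ee_rot: [0.014, 3.139, -0.0]
force: [-3.2, 0.9, 12.2]
width: 0.223
gripper_force: 50.0
```

>>> carry_out:
  claw: [1.5,1.5,1.5,1.5,1.5,1.5,1.5]
  delta_pos:
    - [0,0.2,0]
    - [0,0.2,0]
    - [0,0.2,0]
    - [0,0.2,0]
    - [0,0.2,0]
    - [0,0,0]
    - [0,0,0]
  angular:
    - [0,0,0.01]
    - [0,0,0.01]
    - [0,0,0.01]
    - [0,0,0.01]
    - [0,0,0.01]
    - [0,0,0]
    - [0,0,0]

```text
clock: 12.2
position: [0.5129, -0.1238, 0.166]
ee_rot: [0.092, 3.138, -0.0]
force: [-2.9, 0.5, 11.3]
width: 0.232
gripper_force: 50.0
```

```bash
python3 f.py
```

```text
[ 0.51288 -0.12378  0.16595] [-2.63404  0.95321 11.11191] [0.266   0.43259 0.15387] 12.35
```

>>> carry_out:
  claw: [1.5,1.5,1.5,1.5,1.5,1.5,1.5]
  delta_pos:
    - [0,0.2,0]
    - [0,0.2,0]
    - [0,0.2,0]
    - [0,0.2,0]
    - [0,0.2,0]
    - [0,0,0]
    - [0,0,0]
  angular:
    - [0,0,0.01]
    - [0,0,0.01]
    - [0,0,0.01]
    - [0,0,0.01]
    - [0,0,0.01]
    - [0,0,0]
    - [0,0,0]

```text
clock: 13.1
position: [0.5136, -0.1138, 0.1659]
ee_rot: [0.17, 3.135, 0.0]
force: [-2.6, 0.7, 12.2]
width: 0.228
gripper_force: 50.0
```

```bash
python3 f.py crop4.png
```

```text
[ 0.51358 -0.11376  0.1659 ] [-2.86253  0.77968 11.2513 ] [0.40338 0.6384  0.73538] 13.25
```

View pics/crop4.png

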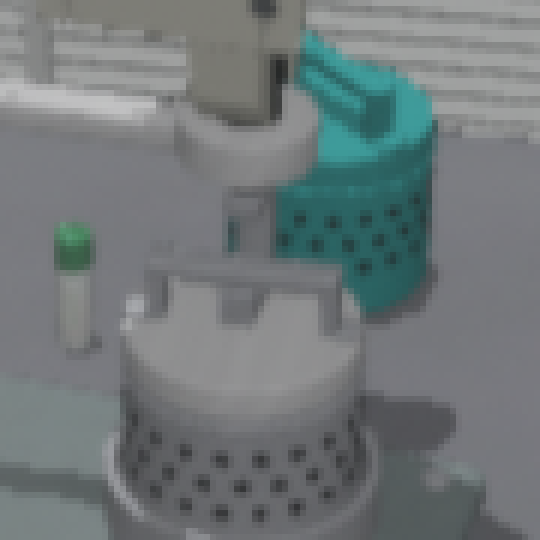

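The lip shows under the bar at crop (240,302), and the canister has not moved. I slide on by about 6 mm.

>>> carry_out:
  claw: [1.5,1.5,1.5,1.5,1.5,1.5]
  delta_pos:
    - [0,0.15,0]
    - [0,0.15,0]
    - [0,0.15,0]
    - [0,0.15,0]
    - [0,0,0]
    - [0,0,0]
  angular:
    - [0,0,0.01]
    - [0,0,0.01]
    - [0,0,0.005]
    - [0,0,0.005]
    - [0,0,0]
    - [0,0,0]

```text
clock: 13.9
position: [0.5143, -0.1078, 0.1659]
ee_rot: [0.217, 3.132, 0.0]
force: [-2.8, 0.6, 11.6]
width: 0.227
gripper_force: 50.0
```

```bash
python3 f.py crop5.png; python3 - <<'E'
from h import *
s=arm.get_image("side")
for l in("canister","pull_knob","hook_top"):
  for q in arm.place_of(l,s): print(l,q["conf"],np.array(q["centre"])*[560,420])
E
```

```text
[ 0.51427 -0.10776  0.16588] [-3.12701  0.6118  11.40679] [0.26518 0.30032 0.18234] 14.05
canister 0.81 [314.608 223.104]
canister 0.79 [300.888 258.3  ]
canister 0.57 [380.576 287.49 ]
pull_knob 0.63 [298.2   218.694]
hook_top 0.72 [300.72  235.788]
```

View pics/crop5.png

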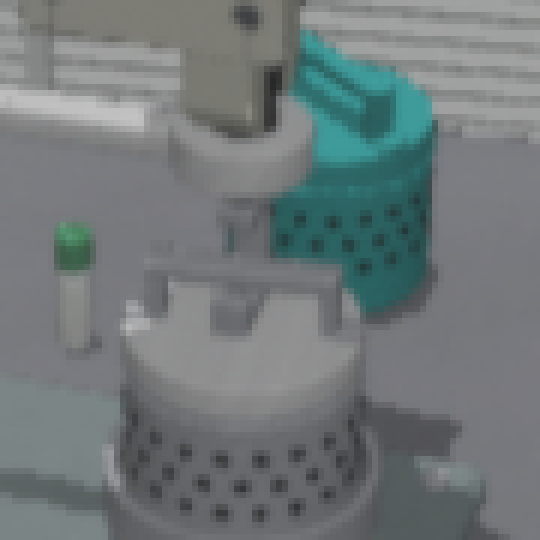

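The lip now shows in front of the bar at crop (235,300-332). I check the alignment against projected geometry.

```bash
python3 - <<'E'
from h import *
np.set_printoptions(precision=1,suppress=True)
s=arm.get_image("side")
c=lambda X:(proj(s,X)-[260,210])*6
z=.092
for yb in(-.111,-.1077,-.104):
  for zz in(z+.0145,z+.0215): print("bar",yb,zz,[c([.515+dx,yb+dy+.02*dx,zz]) for dx in(-.03,.03) for dy in(-.0055,.0055)])
for yh in(-.110,-.1078,-.106): print("lip",yh,[c([.5144+dx,yh+.014-.14*dx,zz]) for dx in(-.006,.006) for zz in(z,z+.013)])
g=s["frame"].mean(2).astype(int)
print("col crop 320 (px313)",list(zip(range(248,264),g[248:264,313])));print("col px299",list(zip(range(248,272),g[248:272,299])));print("col px292",list(zip(range(248,264),g[248:264,292])))
E
```

```text
bar -0.111 0.1065 [array([336.2, 262.4]), array([331.6, 281.8]), array([145.1, 245.8]), array([138.5, 264.8])]
bar -0.111 0.11349999999999999 [array([336.8, 243.3]), array([332.1, 262.5]), array([144.9, 226.8]), array([138.3, 245.7])]
bar -0.1077 0.1065 [array([334.8, 268.2]), array([330.1, 287.6]), array([143.1, 251.4]), array([136.5, 270.5])]
bar -0.1077 0.11349999999999999 [array([335.4, 249.1]), array([330.7, 268.4]), array([143. , 232.5]), array([136.3, 251.4])]
bar -0.104 0.1065 [array([333.3, 274.7]), array([328.5, 294.3]), array([140.9, 257.8]), array([134.2, 277. ])]
bar -0.104 0.11349999999999999 [array([333.8, 255.5]), array([329.1, 275. ]), array([140.7, 238.8]), array([134. , 257.9])]
lip -0.11 [array([250. , 333.2]), array([250.5, 297.8]), array([212.3, 326.2]), array([212.5, 290.9])]
lip -0.1078 [array([248.9, 337.2]), array([249.3, 301.8]), array([211.1, 330.2]), array([211.3, 294.9])]
lip -0.106 [array([248. , 340.5]), array([248.4, 305.1]), array([210.2, 333.5]), array([210.4, 298.1])]
col crop 320 (px313) [(248, np.int64(79)), (249, np.int64(73)), (250, np.int64(62
[... 485 characters left out ...]
(111)), (257, np.int64(103)), (258, np.int64(107)), (259, np.int64(116)), (260, np.int64(122)), (261, np.int64(116)), (262, np.int64(109)), (263, np.int64(108)), (264, np.int64(107)), (265, np.int64(113)), (266, np.int64(132)), (267, np.int64(143)), (268, np.int64(144)), (269, np.int64(145)), (270, np.int64(145)), (271, np.int64(145))]
col px292 [(248, np.int64(123)), (249, np.int64(122)), (250, np.int64(122)), (251, np.int64(120)), (252, np.int64(118)), (253, np.int64(119)), (254, np.int64(121)), (255, np.int64(116)), (256, np.int64(111)), (257, np.int64(129)), (258, np.int64(139)), (259, np.int64(141)), (260, np.int64(141)), (261, np.int64(142)), (262, np.int64(142)), (263, np.int64(143))]
```

>>> carry_out:
  claw: [1.5,1.5,1.5,1.5]
  delta_pos:
    - [0,0.1,0]
    - [0,0.08,0]
    - [0,0,0]
    - [0,0,0]
  angular:
    - [0,0,0.005]
    - [0,0,0.005]
    - [0,0,0]
    - [0,0,0]

```text
clock: 14.75
position: [0.5145, -0.106, 0.1659]
ee_rot: [0.233, 3.131, 0.0]
force: [-3.9, -0.2, 11.9]
width: 0.229
gripper_force: 50.0
```

```bash
python3 f.py
```

```text
[ 0.51449 -0.106    0.16587] [-3.15809  0.46403 11.16631] [0.60974 0.39716 0.88647] 14.9
```

>>> carry_out:
  claw: [1.5,1.5,1.5,1.5,1.5,1.5,1.5]
  delta_pos:
    - [0,0,-0.1]
    - [0,0,-0.1]
    - [0,0,-0.1]
    - [0,0,-0.1]
    - [0,0,-0.1]
    - [0,0,0]
    - [0,0,0]
  angular:
    - [0,0,0]
    - [0,0,0]
    - [0,0,0]
    - [0,0,0]
    - [0,0,0]
    - [0,0,0]
    - [0,0,0]

```text
clock: 15.65
position: [0.5145, -0.106, 0.1709]
ee_rot: [0.233, 3.131, 0.0]
force: [-2.5, 1.0, 11.1]
width: 0.231
gripper_force: 50.0
```

```bash
python3 f.py
```

```text
[ 0.51448 -0.10602  0.17091] [-2.91716  0.90061 11.32084] [0.60298 0.22447 0.46237] 15.8
```

At a 5.4 mm rise there is no load, so the lip has passed the bar and the bar is behind it. I continue up.

>>> carry_out:
  claw: [1.5,1.5,1.5,1.5,1.5,1.5,1.5]
  delta_pos:
    - [0,0,-0.1]
    - [0,0,-0.05]
    - [0,0,-0.05]
    - [0,0,-0.05]
    - [0,0,-0.05]
    - [0,0,0]
    - [0,0,0]
  angular:
    - [0,0,0]
    - [0,0,0]
    - [0,0,0]
    - [0,0,0]
    - [0,0,0]
    - [0,0,0]
    - [0,0,0]

```text
clock: 16.55
position: [0.5145, -0.106, 0.1735]
ee_rot: [0.233, 3.131, -0.0]
force: [-1.5, 1.0, 5.7]
width: 0.231
gripper_force: 50.0
```

```bash
python3 f.py
```

```text
[ 0.51447 -0.10601  0.1735 ] [-1.7607   0.39157  5.81895] [0.38368 0.44178 0.4986 ] 16.7
```

>>> carry_out:
  claw: [1.5,1.5,1.5,1.5,1.5,1.5,1.5,1.5,1.5,1.5,1.5,1.5,1.5,1.5,1.5]
  delta_pos:
    - [0,0,-0.1]
    - [0,0,-0.15]
    - [0,0,-0.2]
    - [0,0,-0.2]
    - [0,0,-0.2]
    - [0,0,-0.2]
    - [0,0,-0.2]
    - [0,0,-0.2]
    - [0,0,-0.2]
    - [0,0,-0.2]
    - [0,0,-0.2]
    - [0,0,-0.2]
    - [0,0,-0.15]
    - [0,0,-0.1]
    - [0,0,0]
  angular:
    - [0,0,0]
    - [0,0,0]
    - [0,0,0]
    - [0,0,0]
    - [0,0,0]
    - [0,0,0]
    - [0,0,0]
    - [0,0,0]
    - [0,0,0]
    - [0,0,0]
    - [0,0,0]
    - [0,0,0]
    - [0,0,0]
    - [0,0,0]
    - [0,0,0]

```text
clock: 18.25
position: [0.5144, -0.1058, 0.1984]
ee_rot: [0.233, 3.131, -0.0]
force: [4.4, -0.1, 5.7]
width: 0.227
gripper_force: 50.0
```

```bash
python3 f.py; python3 - <<'E'
from h import *
s=arm.get_image("side");cv2.imwrite("pics/crop6.png",cv2.resize(s["frame"][170:310,220:360],None,fx=4,fy=4,interpolation=3)[:,:,::-1])
E
```

```text
[ 0.51441 -0.10576  0.19838] [ 4.69547 -0.60609  5.16177] [0.44381 0.38556 0.36032] 18.4
```

View pics/crop6.png

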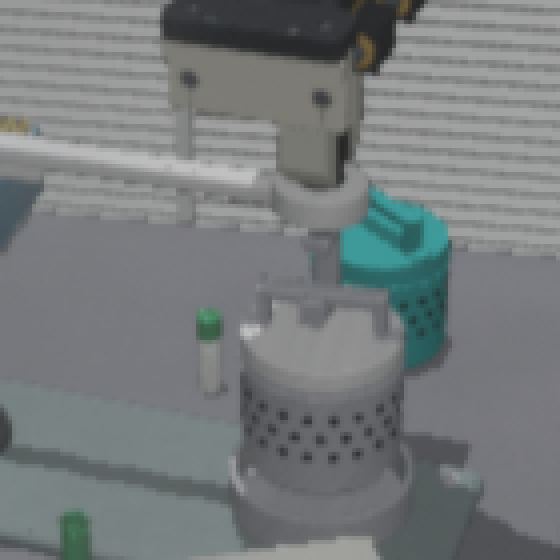

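The canister hangs level from the hook at crop (320,290) and is nearly out of the dish. I go on up, relieving the side load.

>>> carry_out:
  claw: [1.5,1.5,1.5,1.5,1.5,1.5,1.5,1.5,1.5,1.5,1.5,1.5,1.5,1.5,1.5,1.5,1.5,1.5,1.5,1.5]
  delta_pos:
    - [-0.04,0,-0.15]
    - [0,0,-0.25]
    - [0,0,-0.35]
    - [0,0,-0.35]
    - [0,0,-0.35]
    - [0,0,-0.35]
    - [0,0,-0.35]
    - [0,0,-0.35]
    - [0,0,-0.35]
    - [0,0,-0.35]
    - [0,0,-0.35]
    - [0,0,-0.35]
    - [0,0,-0.35]
    - [0,0,-0.35]
    - [0,0,-0.35]
    - [0,0,-0.3]
    - [0,0,-0.25]
    - [0,0,-0.2]
    - [0,0,-0.1]
    - [0,0,0]
  angular:
    - [0,0,0]
    - [0,0,0]
    - [0,0,0]
    - [0,0,0]
    - [0,0,0]
    - [0,0,0]
    - [0,0,0]
    - [0,0,0]
    - [0,0,0]
    - [0,0,0]
    - [0,0,0]
    - [0,0,0]
    - [0,0,0]
    - [0,0,0]
    - [0,0,0]
    - [0,0,0]
    - [0,0,0]
    - [0,0,0]
    - [0,0,0]
    - [0,0,0]

```text
clock: 20.5
position: [0.5144, -0.1057, 0.2562]
ee_rot: [0.233, 3.132, -0.0]
force: [6.1, -0.6, 3.9]
width: 0.229
gripper_force: 50.0
```

```bash
python3 f.py
```

```text
[ 0.51439 -0.1057   0.25617] [ 5.31272 -0.74721  3.91515] [0.55436 0.11972 0.17794] 20.65
```

>>> carry_out:
  claw: [1.5,1.5,1.5,1.5,1.5]
  delta_pos:
    - [-0.06,0,-0.05]
    - [0,0,-0.1]
    - [0,0,-0.1]
    - [0,0,0]
    - [0,0,0]
  angular:
    - [0,0,0]
    - [0,0,0]
    - [0,0,0]
    - [0,0,0]
    - [0,0,0]

```text
clock: 21.2
position: [0.5144, -0.1057, 0.2584]
ee_rot: [-0.233, -3.133, -0.0]
force: [2.5, 0.5, 3.1]
width: 0.227
gripper_force: 50.0
```

```bash
python3 f.py
```

```text
[ 0.5144  -0.10571  0.25836] [2.67451 0.43588 3.50721] [0.18758 0.11069 0.53998] 21.35
```

>>> carry_out:
  claw: [1.5,1.5,1.5,1.5]
  delta_pos:
    - [-0.03,0,-0.03]
    - [0,0,-0.03]
    - [0,0,0]
    - [0,0,0]
  angular:
    - [0,0,0]
    - [0,0,0]
    - [0,0,0]
    - [0,0,0]

```text
clock: 21.8
position: [0.5144, -0.1058, 0.2587]
ee_rot: [-0.234, -3.132, -0.0]
force: [0.7, 0.6, -0.9]
width: 0.23
gripper_force: 50.0
```

```bash
python3 f.py
```

```text
[ 0.51442 -0.10577  0.25866] [ 0.64746  0.37819 -1.10791] [0.3904  0.3674  1.05543] 21.95
```

The lift is at its top stop, with z force about 0. I release gently and withdraw upward.

>>> carry_out:
  claw: [1.5,1.5,2.3,2.5,3,4,5,6,7,7,7]
  delta_pos:
    - [0,0,0]
    - [0,0,0]
    - [0,0,0]
    - [0,0,0]
    - [0,0,0]
    - [0,0,0]
    - [0,0,0]
    - [0,0,0]
    - [0,0,0]
    - [0,0,0]
    - [0,0,0]
  angular:
    - [0,0,0]
    - [0,0,0]
    - [0,0,0]
    - [0,0,0]
    - [0,0,0]
    - [0,0,0]
    - [0,0,0]
    - [0,0,0]
    - [0,0,0]
    - [0,0,0]
    - [0,0,0]
  force: 5

```text
clock: 23.1
position: [0.5149, -0.1059, 0.259]
ee_rot: [0.234, 3.133, 0.0]
force: [0.1, -0.1, -0.6]
width: 0.753
gripper_force: 0.0
```

>>> carry_out:
  claw: [7,7,7,7,7,7,7,7,7,7]
  delta_pos:
    - [0,0,-0.5]
    - [0,0,-1]
    - [0,0,-2]
    - [0,0,-2]
    - [0,0,-2]
    - [0,0,-2]
    - [0,0,-2]
    - [0,0,-1]
    - [0,0,0]
    - [0,0,0]
  angular:
    - [0,0,0]
    - [0,0,0]
    - [0,0,0]
    - [0,0,0]
    - [0,0,0]
    - [0,0,0]
    - [0,0,0]
    - [0,0,0]
    - [0,0,0]
    - [0,0,0]

```text
clock: 24.1
position: [0.5147, -0.1058, 0.3836]
ee_rot: [-0.234, -3.133, -0.0]
force: [-0.2, -0.1, -1.0]
width: 0.759
gripper_force: 0.0
```

>>> carry_out:
  claw: [7,7,7,7,7,7,7,7,7,7,7,7,7,7,7,7,7,7,7,7]
  delta_pos:
    - [0,0,0]
    - [0,0,0]
    - [0,0,0]
    - [0,0,0]
    - [0,0,0]
    - [0,0,0]
    - [0,0,0]
    - [0,0,0]
    - [0,0,0]
    - [0,0,0]
    - [0,0,0]
    - [0,0,0]
    - [0,0,0]
    - [0,0,0]
    - [0,0,0]
    - [0,0,0]
    - [0,0,0]
    - [0,0,0]
    - [0,0,0]
    - [0,0,0]
  angular:
    - [0,0,0]
    - [0,0,0]
    - [0,0,0]
    - [0,0,0]
    - [0,0,0]
    - [0,0,0]
    - [0,0,0]
    - [0,0,0]
    - [0,0,0]
    - [0,0,0]
    - [0,0,0]
    - [0,0,0]
    - [0,0,0]
    - [0,0,0]
    - [0,0,0]
    - [0,0,0]
    - [0,0,0]
    - [0,0,0]
    - [0,0,0]
    - [0,0,0]

```text
clock: 26.1
position: [0.5149, -0.1059, 0.384]
ee_rot: [0.234, 3.133, 0.0]
force: [-0.1, 0.2, 0.9]
width: 0.764
gripper_force: 0.0
```

```bash
python3 - <<'E'
from h import *
s=arm.get_image("side");save(s,"side2.png")
a=s["frame"][40:320,200:380]
cv2.imwrite("pics/fin.png",cv2.resize(a,None,fx=2.1,fy=2.1,interpolation=3)[:,:,::-1])
for i in range(4):
    s2=arm.get_image("side")
print("motion",np.abs(s2["frame"].astype(int)-s["frame"])[140:300,260:340].mean(), arm.observe()["clock"])
E
```

```text
motion 0.3058854166666667 26.35
```

View pics/fin.png

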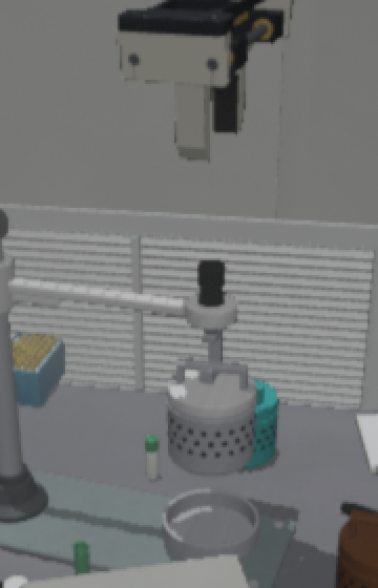

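The canister hangs level and still under the raised arm at crop (212,420), clear of the dish. The gripper is clear of everything and the bystanders I can see are still standing.

```bash
python3 -c "
from cell import arm
print(arm.sign_off())"
```

```text
the job is handed in; nothing more can be done
None
```

The canister is hanging level from the hook with the lift all the way up and the gripper clear; the job was handed in at about 26 s, and the hand-in call returned no verdict.

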